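# Check the tyre inflator gun on the pressure tester

### The arm

A 6-joint arm with a two-finger parallel gripper is mounted at the origin on the work surface. World frame = base frame: x ahead of the robot, y to its left, z up, the work surface at z = 0. Lengths are in m, angles in rad, forces in N, time in s.
With the tool pointing down it reaches from about 0.375 to 0.9 m from the base axis. Payload 3.1 kg.
Tool frame: the origin (TCP) lies midway between the tips of the shut fingers; the grasp point (between the pads) lies 19 mm behind it; z points along the fingers, y is the line along which they close (so a half turn about z gives the same grasp; the last joint's range is limited). The gripper opens to 87 mm and grips with 3 to 60 N. Pads are 19 mm wide; open, the fingers measure 117 mm over their backs; the gripper's body (75 mm by 190 mm) begins 51 mm behind the grasp point.
Start: joints at [1.099, 0.527, 1.433, -0, 1.181, -0.178], TCP at [0.181, 0.598, 0.223] pointing down, gripper open.
Joint ranges: [-3.08, 3.08], [-0.75, 2.2], [0.22, 2.44], [-1.43, 4.57], [0, 2.65], [-2.85, 2.85]. Speed limits (rad/s): [2.79, 2.79, 3.14, 3.14, 3.14, 3.14].

### API

Orientations are given as a unit quaternion [x, y, z, w].
In Python, from rig import robot gives the robot as it stands. The module is installed in compiled form; this text tells all that it offers.
- The arm moves only by the tool play_rows, never from a script. Its arguments are lists of equal length, an entry for each row: "gripper": the closure, from -1 (fully open) to 1 (shut); "delta_pos": the shift along the tool's x, y, z in cm, a list of three; "turn": the turn, a rotation vector about the tool's x, y, z in rad, a list of three. A call has 1 to 12 rows; each row is the pose to reach, as a shift and turn from the pose commanded when the call began, along the tool's axes at that moment; what a row does not reach only later rows make up. A row lasts 1/8 s, in which the tool goes at most 62.5 mm and 10.7 degrees, less where a joint would pass 70% of its speed; a pose out of reach is approached as far as the arm can. A call with a gripper value outside its range is refused whole. The fingers move at their own pace and stop on an object; "squeeze" is the grip in N (left out, the last holds). Time passes only in rows, so rows that repeat a pose let the fingers close. It gives the time, the measured TCP pose, the force, the opening and the grip force at its end, in the units of the state.
- robot.get_obs(): the state, without advancing time (a new reading comes with each control period).
- robot.camera(name): name is "side" or "top"; returns a dict with "color" (420x560x3 uint8, red, green, blue), "vfov" (degrees; the focal length in pixels is half the picture's height over the tangent of half this angle, whatever the lens; pixels are square), "cx", "cy" (the principal point, pixels), "R" (3x3) and "t" (3): a world point X has camera coordinates R X + t. Camera axes: x right, y down, z forward; pixel columns grow to the right and rows downward; lengths in m; the calibration is good to about 2 mm. A picture is of the moment at which its call begins. There is no depth.
- robot.hand_in(): hands the job in; it is judged then, once.
The state is a dict: "time": time; "q": joint angles; "joint_velocities": joint speeds; "joint_torque": joint torques, N m; "position": TCP position; "tool_rot": TCP orientation; "ft_force": force on the tool from outside, world axes, zero at the start; "moment": the same for the moment, N m; "grip_width": finger opening in m; "grip_force": force on a finger pad.
Only numpy, scipy, OpenCV 4.12 (cv2) and the standard library are available. Lean on these libraries where they do the work, as an engineer would, in place of code of your own. Each camera call takes 0.05 s, during which the arm holds its last target. There are 200 camera calls.

### The job

Raise the pressure tester's lid so that its screen can be read, leaving it standing open at 60 degrees from closed. Then squeeze the trigger of the inflator gun in the cradle all the way in, hold it there for about a second, and let it spring right back out. Leave the lid standing at that angle, and do not knock over or shift the blue oil filter in front of the tester or the wrench in front of the gun.

Things in the scene. Friction and masses are not known exactly. Their poses are not given: they have to be found in the camera images.
- tester: Pressure tester, a grey plastic instrument case fixed to the bench, 160 mm (x) by 220 mm (y), 92 mm high with its lid shut. Origin at the centre of its underside; x points from its front (pull bar) to its hinge, y along the hinge, z up. The lower case is 62 mm high.
- lid (a joint): Angle of the tester's lid: 0 is shut (flat), grows as the front edge rises, 1.05 rad is 60 degrees, stop at 1.9. It may start a little ajar (up to 0.2). The hinge is stiff: the lid stays where it is left. The lid is 160 by 220 mm, 22 mm thick, and needs about 4 to 6 N upward at the pull bar.
- lid_hinge (a point): Point on the lid's hinge axis, midway along it: in the tester's frame x = 80 mm, y = 0, 66.5 mm above the bench. The axis is parallel to the tester's y. Does not move with the lid.
- pull_bar (a point): Middle of the lid's round steel pull bar: 10 mm thick, 120 mm long, parallel to the hinge, on an arm at each end 42 mm beyond the lid's front edge; open space between bar and lid and below it. In the lid it lies 202 mm from the hinge axis to the front and 14 mm to the outer face (80 mm above the bench when shut). Turns with the lid; its frame matches the tester's when shut.
- gun: Inflator gun, black grip, aluminium barrel, lying on its side in a steel cradle on a plywood plate fixed to the bench. Origin under the plate (x -80 to 80 mm, y -80 to 140 mm, 12 mm thick). The barrel runs along y at x = 50 mm, nozzle to +y in a steel block 88 mm high; the grip points to -x, z up. The middle plane of gun, grip and trigger is 70 mm above the bench.
- grip_mid (a point): Middle of the fixed grip: in the gun's frame x = -28 mm, y = 0, 70 mm above the bench. The grip is 26 mm deep (y from -13 to +13 mm), 30 mm thick in z, and reaches from the barrel to x = -74 mm. A post 14 mm long in x stands under its butt end at x = -66 mm; otherwise it is 43 mm clear above the cradle plate.
- trigger (a joint): Angle of the gun's trigger: 0 at rest (out), 0.28 rad squeezed fully in (stop). It is hinged about the vertical at x = 30 mm, y = 23 mm of the gun's frame and swings to -y, towards the grip. A spring returns it; 58 mm from the hinge it takes about 4 N to start and 12 N fully in.
- trigger_pad (a point): Point in the trigger blade's mid-thickness, 58 mm from its hinge, where a finger would press; moves with it. The blade is a steel bar 85 mm long from the hinge, 10 mm thick, 22 mm high (59 to 81 mm above the bench). Here it stands 39 mm in gun y from the grip's middle plane at rest and 23 mm fully in, then parallel to the grip with 5 mm between.
- filter_small: Bystander: blue oil filter can standing in front of the tester, to the +y side of its pull bar, 68 mm across, 85 mm high. Origin at its foot.
- wrench: Bystander: steel wrench, 170 mm long, lying in front of the gun.

How it is judged:
By the outcome, as a careful person would: the job done as asked, in the order asked, and still so for the second after the job is handed in, with the robot touching nothing.
It also fails if it takes over 56 s, if anything falls off the work surface, if the arm or the gripper's body presses on something with over 40 N, if the wrist force passes 120 N, or if a joint passes its speed limit or range.

## Working session

There is one attempt and no reset: what is moved stays moved. The work goes in short steps, Python scripts to look and compute and a tool call to move; the robot and the scene stay as the last step left them, time stands still between calls to the robot, and variables do not carry over. Pictures are saved under pics/ and viewed, at most 10 in all, crops included, and the job is handed in when it is done.

Besides the shell and the picture viewer there is one more tool, called after "Request:" as a command line: name --argument value ..., lists and objects as JSON in quotes. play_rows: Moves the arm, as the interface text tells. Its arguments: {"type":"object","properties":{"gripper":{"type":"array","items":{"type":"number"}},"delta_pos":{"type":"array","items":{"type":"array","items":{"type":"number"}}},"turn":{"type":"array","items":{"type":"array","items":{"type":"number"}}},"squeeze":{"type":"number"}},"required":["gripper","delta_pos","turn"]}

```bash
mkdir -p pics
python3 - <<'E'
from rig import robot
import cv2,numpy as np
for n in("side","top"):
    c=robot.camera(n);cv2.imwrite(f"pics/{n}0.png",c["color"][:,:,::-1])
    print(n,c["vfov"],c["cx"],c["cy"],np.round(c["R"],4).tolist(),np.round(c["t"],4).tolist(), c.keys())
print(robot.get_obs())
E
```

```text
side 50.2035414856506 285.2976296925842 217.19526103194255 [[-0.9889, -0.1481, 0.0106], [-0.1186, 0.7454, -0.656], [0.0893, -0.65, -0.7547]] [0.568, 0.1106, 1.1598] dict_keys(['color', 'vfov', 'cx', 'cy', 'R', 't'])
top 51.0970621743073 276.57955066663806 212.01831245253308 [[-0.0265, -0.9996, -0.0001], [-0.9954, 0.0264, -0.0925], [0.0925, -0.0023, -0.9957]] [0.0294, 0.6023, 0.9245] dict_keys(['color', 'vfov', 'cx', 'cy', 'R', 't'])
{'time': 0.1, 'q': array([ 1.09848778e+00,  5.28369741e-01,  1.43377015e+00, -2.92444917e-05,
        1.18141676e+00, -1.78516511e-01]), 'joint_velocities': array([ 0.00083883, -0.00203469, -0.00370189, -0.00192615, -0.00181895,
        0.00126406]), 'joint_torque': array([-4.82587257e-04, -4.40988958e+01, -1.77151680e+01,  6.34433934e-02,
        5.34910080e-02, -5.45860189e-05]), 'position': array([0.18067286, 0.59762305, 0.2216729 ]), 'tool_rot': array([ 1.46362713e-01,  9.89230505e-01, -9.34785907e-04, -3.01132274e-04]), 'ft_force': array([0.4714574 , 0.57425899, 0.13178599]), 'moment': array([-0.02514188,  0.00235393,  0.02782255]), 'grip_force': 0.0, 'grip_width': 0.08714391579726227}
```

View pics/side0.png

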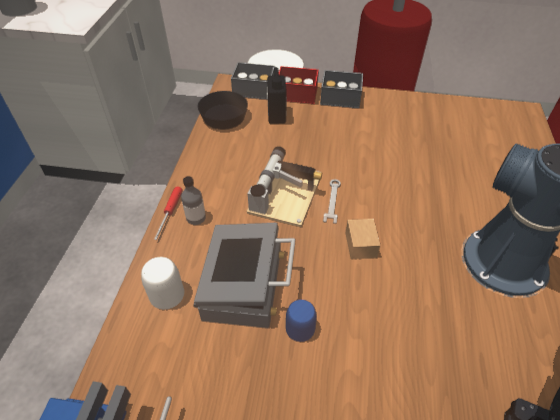

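View pics/top0.png

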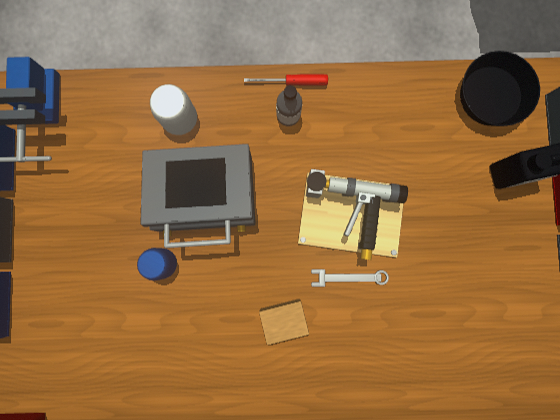

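The side view shows the tester at about (240,270) with its bar at (290,262), the filter at (300,320) and the gun at (285,180). The top view shows the bar from (166,244) to (228,242), the filter at (157,264), the gun trigger from (363,198) to (348,235), and the wrench at (350,278). I'll enlarge these to pick accurate pixels.

Run:
```python
import cv2,numpy as np
s=cv2.imread("pics/side0.png");t=cv2.imread("pics/top0.png")
def crop(i,x,y,w,h):
    c=cv2.resize(i[y:y+h,x:x+w],(400,300),interpolation=cv2.INTER_CUBIC)
    for k in range(0,w,20):
        cv2.putText(c,str(x+k),(int(k*400/w),8),0,.3,(0,255,255));cv2.line(c,(int(k*400/w),8),(int(k*400/w),14),(0,255,255))
    for k in range(0,h,20):
        cv2.putText(c,str(y+k),(0,int(k*300/h)+3),0,.3,(0,255,255));
    return c
m=np.vstack([np.hstack([crop(t,130,140,140,105+0),crop(t,295,165,120,90)]),np.hstack([crop(s,190,215,140,105),crop(s,240,140,112,84)])])
cv2.imwrite("pics/m1.png",m)
```

```text
(no output)
```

View pics/m1.png

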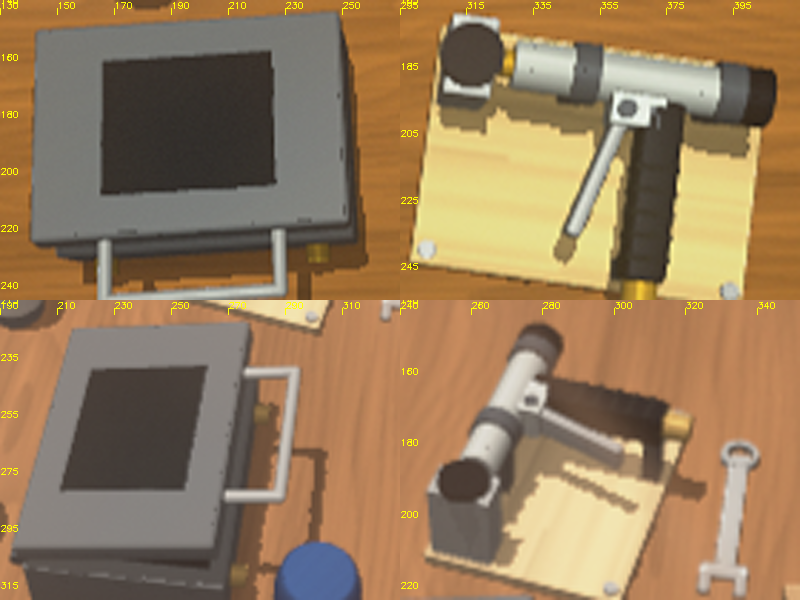

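The montage gives clear bar ends, lid corners, trigger ends and plate corners in both views. I'll triangulate these.

```bash
cat > geo.py <<'E'
import numpy as np
from rig import robot
def cam(n):
    c=robot.camera(n);return c
def ray(c,p):
    f=210/np.tan(np.radians(c["vfov"]/2))
    d=c["R"].T@np.array([(p[0]-c["cx"])/f,(p[1]-c["cy"])/f,1]);return -c["R"].T@c["t"],d/np.linalg.norm(d)
def tri(a,pa,b,pb):
    A=np.zeros((3,3));B=np.zeros(3);rs=[ray(a,pa),ray(b,pb)]
    for o,d in rs:
        P=np.eye(3)-np.outer(d,d);A+=P;B+=P@o
    X=np.linalg.solve(A,B);return X,[np.linalg.norm(np.cross(X-o,d))*1000 for o,d in rs]
def plane(c,p,z):
    o,d=ray(c,p);return o+d*(z-o[2])/d[2]
def proj(c,X):
    f=210/np.tan(np.radians(c["vfov"]/2));v=c["R"]@np.asarray(X)+c["t"];return f*v[0]/v[2]+c["cx"],f*v[1]/v[2]+c["cy"]
E
python3 - <<'E'
from geo import *
np.set_printoptions(precision=4,suppress=True)
s,t=cam("side"),cam("top")
P={"bar+":((287.7,283.3),(166.4,242.6)),"bar-":((293.3,240.6),(227.7,241.2)),
"lidF-":((277.5,223.4),(254,217)),"lidF+":((265,302),(142.3,224)),"lidH+":((194,303.5),(143,150.5)),"lidH-":((216,225),(248,145)),
"trigtip":((301.6,182),(346.3,234.6)),"trighinge":((277,168),(363.1,197.1))}
for k,(a,b) in P.items():
    X,r=tri(s,a,t,b);print(k,X,np.round(r,1))
for k,a in {"ply--":(321.2,173),"ply-+":(303,221.2),"ply++":(247.8,211.4)}.items(): print("side",k,plane(s,a,.012))
for k,a in {"ply-+":(298.6,243.9),"ply--":(402.5,257)}.items(): print("top",k,plane(t,a,.012))
import cv2
from scipy import ndimage
for n,c in(("s",s),("t",t)):
    h=cv2.cvtColor(c["color"],cv2.COLOR_RGB2HSV)
    m=cv2.inRange(h,(108,120,40),(125,255,255));k,l,st,ce=cv2.connectedComponentsWithStats(m)
    for i in range(1,k):
        if st[i,4]>300: print(n,st[i],ce[i])
E
```

```text
bar+ [0.5381 0.2305 0.1153] [2.3 2.3]
bar- [0.54   0.111  0.1135] [0. 0.]
lidF- [0.5864 0.0587 0.1063] [0.5 0.5]
lidF+ [0.5778 0.2797 0.1089] [0.8 0.8]
lidH+ [0.7342 0.2886 0.0761] [0.3 0.3]
lidH- [0.7391 0.0691 0.0836] [0.5 0.5]
trigtip [ 0.5486 -0.1287  0.0714] [0.2 0.2]
trighinge [ 0.6239 -0.1651  0.0795] [0.3 0.3]
side ply-- [ 0.5006 -0.2366  0.012 ]
side ply-+ [ 0.5314 -0.0386  0.012 ]
side ply++ [ 0.6872 -0.05    0.012 ]
top ply-+ [ 0.533  -0.0329  0.012 ]
top ply-- [ 0.4984 -0.2588  0.012 ]
s [   0   96   34  103 1754] [ 10.6568 149.9042]
s [ 40 398  43  22 717] [ 61.3696 409.3752]
t [ 40  69  14  52 411] [48.3406 92.1873]
t [138 250  27  28 606] [150.9406 263.599 ]
```

Checks hold: bar length is 120 mm, bar height 114 mm gives the lid about 0.17 rad ajar, trigger length is 84 mm and its height 71–80 mm. Next I'll work out the approach to the bar.

```bash
cat > mv.py <<'E'
from geo import *
from scipy.spatial.transform import Rotation as Ro
def delta(pos,yaw):
    o=robot.get_obs();R=Ro.from_quat(o["tool_rot"])
    y=np.array([np.cos(yaw),np.sin(yaw),0]);z=np.array([0,0,-1.]);T=Ro.from_matrix(np.c_[np.cross(y,z),y,z])
    print("d cm",np.round(R.inv().apply(np.array(pos)-o["position"])*100,2),"turn",np.round((R.inv()*T).as_rotvec(),3),"pos",np.round(o["position"],4),"q",np.round(o["q"],2))
E
python3 - <<'E'
from mv import *
delta([.539,.171,.20],.04)
delta([.539,.171,.20],.04+np.pi)
t=cam("top");print(plane(t,(156,259),.085))
E
```

```text
d cm [-46.65 -30.48   2.22] turn [-1.000e-03  1.000e-03  1.237e+00] pos [0.1807 0.5978 0.2219] q [ 1.1   0.53  1.43  0.    1.18 -0.18]
d cm [-46.65 -30.48   2.22] turn [-1.000e-03 -1.000e-03 -1.905e+00] pos [0.1807 0.5978 0.2219] q [ 1.1   0.53  1.43  0.    1.18 -0.18]
[0.50883536 0.25932359 0.085     ]
```

Request:
play_rows --gripper '[0.3,0.3,0.3,0.3,0.3,0.3,0.3,0.3,0.3,0.3,0.3,0.3]' --delta_pos '[[-5,-3.3,0.2],[-10,-6.6,0.5],[-15,-9.9,0.8],[-20,-13.2,1],[-25,-16.5,1.2],[-30,-19.8,1.5],[-35,-23,1.8],[-40,-26.2,2],[-44,-28.8,2.2],[-46.6,-30.5,2.2],[-46.6,-30.5,2.2],[-46.6,-30.5,2.2]]' --turn '[[0,0,0.15],[0,0,0.3],[0,0,0.45],[0,0,0.6],[0,0,0.75],[0,0,0.9],[0,0,1.05],[0,0,1.18],[0,0,1.237],[0,0,1.237],[0,0,1.237],[0,0,1.237]]' --squeeze 25

```text
time: 1.75
position: [0.5377, 0.1718, 0.2003]
tool_rot: [0.693, 0.721, -0.0, -0.001]
ft_force: [-0.5, 0.3, 0.2]
grip_width: 0.0307
grip_force: 0.0
```

Run:
```python
from mv import *
import cv2
delta([.539,.169,.096],.04)
s,t=cam("side"),cam("top")
a=cv2.resize(s["color"][180:300,180:340],(400,300));b=cv2.resize(t["color"][150:270,130:290],(400,300))
cv2.imwrite("pics/a1.png",np.hstack([a,b])[:,:,::-1])
```

```text
d cm [-0.29  0.14 10.43] turn [-0.002 -0.    -0.   ] pos [0.5377 0.1718 0.2003] q [0.11 0.47 1.61 0.   1.06 0.07]
```

View pics/a1.png

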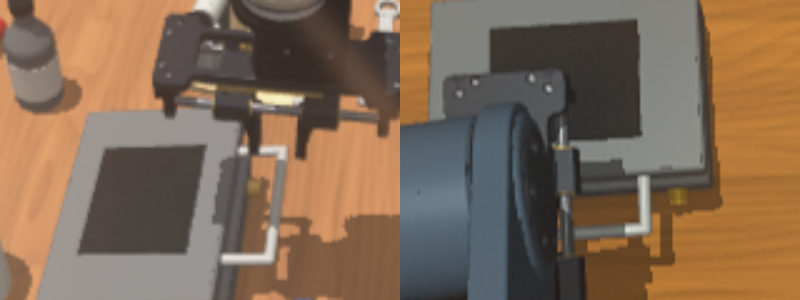

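The fingers stand over the bar, with the bar (at about x=275 in the left crop) between them along x. I'll descend and close.

Request:
play_rows --gripper '[0.3,0.3,0.3,0.3,0.3,0.6,0.9,1,1,1]' --delta_pos '[[-0.2,0.1,3],[-0.3,0.1,6],[-0.3,0.1,9],[-0.3,0.1,10.4],[-0.3,0.1,10.4],[-0.3,0.1,10.4],[-0.3,0.1,10.4],[-0.3,0.1,10.4],[-0.3,0.1,10.4],[-0.3,0.1,10.4]]' --turn '[[0,0,0],[0,0,0],[0,0,0],[0,0,0],[0,0,0],[0,0,0],[0,0,0],[0,0,0],[0,0,0],[0,0,0]]' --squeeze 25

```text
time: 3.1
position: [0.5374, 0.1684, 0.0966]
tool_rot: [0.693, 0.721, -0.002, -0.002]
ft_force: [-4.4, 0.1, 3.3]
grip_width: 0.0088
grip_force: 24.5
```

Run:
```python
from mv import *
import cv2
o=robot.get_obs();p=o["position"];b=p+[0,0,.019]
print(p,o["grip_width"],o["grip_force"],o["ft_force"])
from scipy.optimize import brentq
f=lambda a:.0665+.202*np.sin(a)+.0135*np.cos(a)
th=brentq(lambda a:f(a)-b[2],-.1,.5);print("theta",th)
hx=b[0]+.202*np.cos(th)-.0135*np.sin(th);print("hinge x",hx)
R=None
for a in np.arange(th,1.06,.11).tolist()+[1.047]:
    dx=hx-.202*np.cos(a)+.0135*np.sin(a)-b[0];print(round(a,3),"dy_tool(cm)",round(dx*100,2),"dz_tool",round(-(f(a)-b[2])*100,2))
```

```text
[0.53744874 0.16835627 0.09661003] 0.008785767443682637 24.539745077490807 [-4.3856545   0.13522687  3.32460302]
theta 0.17828971159203902
hinge x 0.7338525438831003
0.178 dy_tool(cm) 0.0 dz_tool -0.0
0.288 dy_tool(cm) 0.66 dz_tool -2.13
0.398 dy_tool(cm) 1.55 dz_tool -4.17
0.508 dy_tool(cm) 2.65 dz_tool -6.1
0.618 dy_tool(cm) 3.96 dz_tool -7.9
0.728 dy_tool(cm) 5.46 dz_tool -9.54
0.838 dy_tool(cm) 7.14 dz_tool -11.01
0.948 dy_tool(cm) 8.96 dz_tool -12.29
1.058 dy_tool(cm) 10.91 dz_tool -13.36
1.047 dy_tool(cm) 10.71 dz_tool -13.26
```

Request:
play_rows --gripper '[1,1,1,1,1,1,1,1]' --delta_pos '[[0,0.3,-1.1],[0,0.66,-2.13],[0,1.1,-3.2],[0,1.55,-4.17],[0,2.1,-5.15],[0,2.65,-6.1],[0,2.65,-6.1],[0,2.65,-6.1]]' --turn '[[0,0,0],[0,0,0],[0,0,0],[0,0,0],[0,0,0],[0,0,0],[0,0,0],[0,0,0]]'

```text
time: 4.1
position: [0.5678, 0.1695, 0.1595]
tool_rot: [0.693, 0.721, 0.001, 0.001]
ft_force: [-4.4, 0.5, 6.5]
grip_width: 0.0084
grip_force: 24.4
```

Request:
play_rows --gripper '[1,1,1,1,1,1,1,1]' --delta_pos '[[0,0.6,-0.9],[0,1.3,-1.8],[0,2.05,-2.65],[0,2.8,-3.45],[0,3.6,-4.2],[0,4.5,-4.9],[0,4.5,-4.9],[0,4.5,-4.9]]' --turn '[[0,0,0],[0,0,0],[0,0,0],[0,0,0],[0,0,0],[0,0,0],[0,0,0],[0,0,0]]'

```text
time: 5.1
position: [0.6154, 0.1713, 0.2064]
tool_rot: [0.693, 0.721, 0.003, 0.003]
ft_force: [8.0, 2.1, -13.3]
grip_width: 0.0082
grip_force: 25.6
```

Run:
```python
from mv import *
import cv2
b0=np.array([.5374,.0966]);o=robot.get_obs();p=o["position"];print(p,o["ft_force"],o["grip_width"])
# circle through three points, radius .2024
from scipy.optimize import least_squares
P=np.array([b0,[.5678,.1595],[p[0],p[2]]])
print(least_squares(lambda c:np.hypot(*(P-c).T)-.2024,[.73,.05]).x)
s,t=cam("side"),cam("top")
a=cv2.resize(s["color"][160:310,180:380],(400,300));b=cv2.resize(t["color"][130:280,110:310],(400,300))
cv2.imwrite("pics/a2.png",np.hstack([a,b])[:,:,::-1])
```

```text
[0.61542869 0.17127908 0.2063889 ] [  8.04059329   2.08047895 -13.26100585] 0.008188664723750478
[0.73195444 0.04095322]
```

View pics/a2.png

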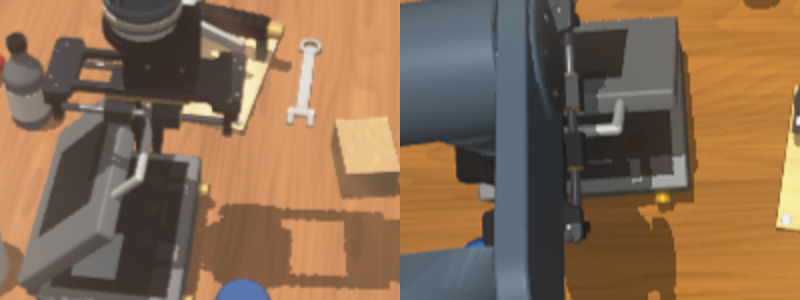

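The lid is about 0.85 rad open with the bar firmly held, and there is a radial pull of about 15 N. I'll finish the arc slightly inward and measure.

Request:
play_rows --gripper '[1,1,1,1,1,1]' --delta_pos '[[0,0.8,-0.4],[0,1.6,-0.8],[0,2.3,-1.15],[0,3.0,-1.5],[0,3.0,-1.5],[0,3.0,-1.5]]' --turn '[[0,0,0],[0,0,0],[0,0,0],[0,0,0],[0,0,0],[0,0,0]]'

```text
time: 5.95
position: [0.6426, 0.1723, 0.222]
tool_rot: [0.693, 0.721, 0.001, 0.001]
ft_force: [4.2, 0.6, -11.0]
grip_width: 0.0082
grip_force: 25.5
```

Request:
play_rows --gripper '[0.5,0.2,0.2,0.2,0.2,0.2,0.2,0.2,0.2]' --delta_pos '[[0,0,0],[0,0,0],[0,0,0],[0,0,-3],[0,0,-6],[-4,-3,-7],[-8,-6,-7],[-13,-9,-7],[-18,-12,-7]]' --turn '[[0,0,0],[0,0,0],[0,0,0],[0,0,0],[0,0,0],[0,0,0],[0,0,0],[0,0,0],[0,0,0]]'

```text
time: 7.08
position: [0.5276, -0.0134, 0.2926]
tool_rot: [0.692, 0.721, 0.0, 0.001]
ft_force: [0.7, -0.3, -0.1]
grip_width: 0.0348
grip_force: 0.0
```

Run:
```python
from mv import *
import cv2
print(robot.get_obs()["position"],robot.get_obs()["ft_force"])
s,t=cam("side"),cam("top")
cv2.imwrite("pics/s2f.png",s["color"][:,:,::-1]);cv2.imwrite("pics/t2f.png",t["color"][:,:,::-1])
def crop(i,x,y,w,h):
    c=cv2.resize(i[y:y+h,x:x+w],(400,400),interpolation=cv2.INTER_CUBIC)
    for k in range(0,w,20):
        cv2.putText(c,str(x+k),(int(k*400/w),8),0,.3,(255,255,0));cv2.line(c,(int(k*400/w),8),(int(k*400/w),14),(255,255,0))
    for k in range(0,h,20):
        cv2.putText(c,str(y+k),(0,int(k*400/h)+3),0,.3,(255,255,0));
    return c
cv2.imwrite("pics/a3.png",np.hstack([crop(s["color"],190,200,120,120),crop(t["color"],140,120,120,120)])[:,:,::-1])
```

```text
[ 0.52763307 -0.01342638  0.29256576] [ 0.71172919 -0.28265119 -0.05618276]
```

View pics/a3.png

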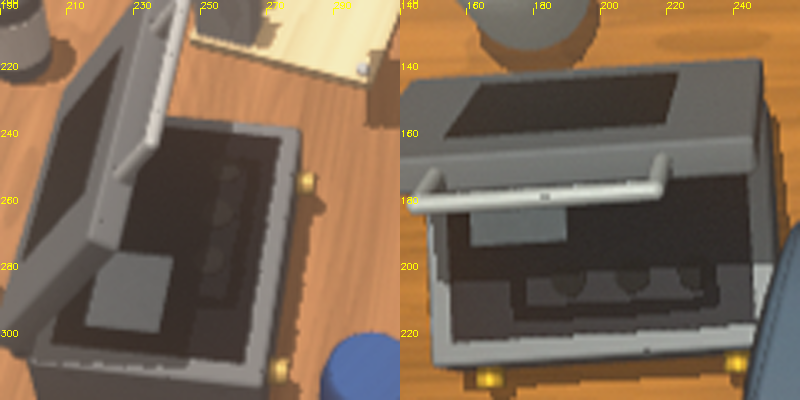

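The lid stands open. The bar runs from (236,244) to (245,201) in the side view and from (144,181) to (217,176) in the top view. I'll triangulate its angle against the case rim.

Run:
```python
from mv import *
s,t=cam("side"),cam("top")
P={"bar+":((236.5,244.4),(143.9,180.9)),"bar-":((244.6,200.6),(217.4,176.4)),"rimF-":((280,239),(251.6,223.5)),"rimF+":((268.6,315.5),(150.5,228.6))}
D={}
for k,(a,b) in P.items():
    X,r=tri(s,a,t,b);D[k]=X;print(k,np.round(X,4),np.round(r,1))
m=(D["bar+"]+D["bar-"])/2
for hx in(.730,.7335,.737):
    d=np.array([hx-m[0],m[2]-.0665]);print(hx,"r",np.hypot(*d),"th",np.arctan2(d[1],d[0])-np.arctan2(13.5,202))
print("rim hinge x",(D["rimF-"]+D["rimF+"])[0]/2+.16)
```

```text
bar+ [0.6402 0.2368 0.2409] [1.7 1.7]
bar- [0.648  0.1135 0.2347] [0.6 0.6]
rimF- [0.5779 0.0666 0.0562] [0.5 0.5]
rimF+ [0.5714 0.2796 0.0524] [1.1 1.1]
0.73 r 0.19164035705035953 th 1.0391679014550073
0.7335 r 0.19323483914463688 th 1.0229768489830438
0.737 r 0.19487914118272914 th 1.0070549058302762
rim hinge x 0.7346769688942351
```

The lid is at about 60° and agrees between the TCP arc and the cameras, allowing for a common 6–8 mm low bias in camera height. Next is the gun pose, from the top rays on planes at known heights.

Run:
```python
from mv import *
s,t=cam("side"),cam("top");np.set_printoptions(precision=4,suppress=True)
tip=plane(t,(346.3,234.6),.081);h=plane(t,(363.1,197.1),.085);g1=plane(t,(366.9,246.6),.085);g2=plane(t,(371.8,216),.085)
print("tip",tip,"hinge",h,np.linalg.norm((tip-h)[:2]));print("grip",g1,g2,"yaw",np.arctan2(*(g2-g1)[[1,0]]))
print("side tip",plane(s,(301.6,182),.081),"hinge",plane(s,(277,168),.085))
psi=-.15
R=np.array([[np.cos(psi),-np.sin(psi)],[np.sin(psi),np.cos(psi)]])
o=h[:2]-R@[.03,.023]
print("origin",o,"tip in gun",R.T@(tip[:2]-o),"grip pts in gun",R.T@(g1[:2]-o),R.T@(g2[:2]-o))
q=o+R@[-.028,.010];print("target",q)
delta([q[0],q[1],.2],psi+np.pi/2);delta([q[0],q[1],.2],psi-np.pi/2)
```

```text
tip [ 0.548  -0.1271  0.081 ] hinge [ 0.6235 -0.164   0.085 ] 0.08400729496783164
grip [ 0.5225 -0.1672  0.085 ] [ 0.5843 -0.18    0.085 ] yaw -0.204219317472889
side tip [ 0.548  -0.1189  0.081 ] hinge [ 0.6226 -0.1592  0.085 ]
origin [ 0.5904 -0.1822] tip in gun [-0.0502  0.0481] grip pts in gun [-0.0694  0.0048] [-0.0064  0.0013]
target [ 0.5642 -0.1682]
d cm [-15.78   2.86   9.22] turn [ 0.001  0.001 -1.38 ] pos [ 0.5291 -0.0116  0.2922] q [-0.23  0.32  1.58  0.    1.24 -0.27]
d cm [-15.78   2.86   9.22] turn [ 0.001 -0.001  1.761] pos [ 0.5291 -0.0116  0.2922] q [-0.23  0.32  1.58  0.    1.24 -0.27]
```

Request:
play_rows --gripper '[-1,-1,-1,-1,-1,-1,-1,-1,-1,-1,-1]' --delta_pos '[[-3,0.5,0],[-6,1,0],[-9,1.6,1],[-12,2.2,3],[-14,2.6,5],[-15.7,2.9,7],[-15.7,2.9,9.2],[-15.7,2.9,9.2],[-15.7,2.9,9.2],[-15.7,2.9,9.2],[-15.7,2.9,9.2]]' --turn '[[0,0,-0.17],[0,0,-0.34],[0,0,-0.51],[0,0,-0.68],[0,0,-0.85],[0,0,-1.02],[0,0,-1.19],[0,0,-1.36],[0,0,-1.395],[0,0,-1.395],[0,0,-1.395]]'

```text
time: 8.75
position: [0.5642, -0.1676, 0.1999]
tool_rot: [0.068, 0.998, -0.0, 0.0]
ft_force: [-0.3, -0.7, 0.4]
grip_width: 0.0868
grip_force: 0.0
```

Run:
```python
from mv import *
import cv2
delta([.564,-.167,.14],-.165+np.pi/2)
s,t=cam("side"),cam("top")
a=cv2.resize(s["color"][110:230,210:370],(400,300));b=cv2.resize(t["color"][150:270,270:430],(400,300))
cv2.imwrite("pics/a4.png",np.hstack([a,b])[:,:,::-1])
```

```text
d cm [0.03 0.06 5.99] turn [-0.     0.001  0.029] pos [ 0.5642 -0.1676  0.1999] q [-0.48  0.5   1.55  0.    1.09 -1.91]
```

View pics/a4.png

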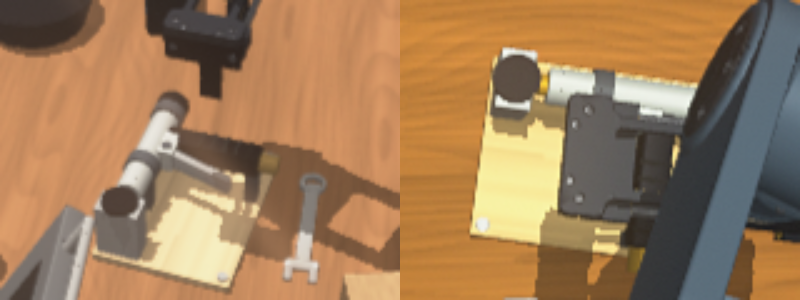

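The gripper is above the gun, with the fingers on either side of grip and trigger. I'll descend to just above grip height and look.

Request:
play_rows --gripper '[-1,-1,-1,-1,-1,-1]' --delta_pos '[[0,0.1,3.5],[0,0.1,7],[0,0.1,9.8],[0,0.1,10.8],[0,0.1,10.8],[0,0.1,10.8]]' --turn '[[0,0,0],[0,0,0],[0,0,0],[0,0,0],[0,0,0],[0,0,0]]'

```text
time: 9.6
position: [0.5648, -0.1674, 0.0928]
tool_rot: [0.068, 0.998, -0.0, 0.001]
ft_force: [0.3, -0.2, 0.4]
grip_width: 0.0873
grip_force: 0.0
```

Run:
```python
from mv import *
import cv2
delta([.564,-.167,.053],-.165+np.pi/2)
s,t=cam("side"),cam("top")
cv2.imwrite("pics/a5.png",np.hstack([cv2.resize(s["color"][115:205,240:360],(400,300)),cv2.resize(t["color"][165:255,295:415],(400,300))])[:,:,::-1])
```

```text
d cm [0.1  0.03 3.98] turn [-0.001  0.002  0.029] pos [ 0.5648 -0.1674  0.0928] q [-0.48  0.65  1.63  0.    0.85 -1.91]
```

View pics/a5.png

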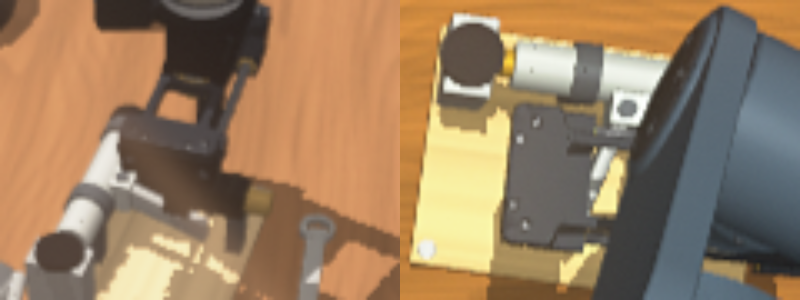

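The trigger runs between the fingers: the near finger is at (185,205) in the left crop, in front of the blade. I'll descend gently and watch the force.

Request:
play_rows --gripper '[-1,-1,-1,-1,-1]' --delta_pos '[[0.1,0.15,0.8],[0.1,0.15,1.4],[0.1,0.15,1.8],[0.1,0.15,1.8],[0.1,0.15,1.8]]' --turn '[[0,0,0.02],[0,0,0.02],[0,0,0.02],[0,0,0.02],[0,0,0.02]]'

```text
time: 10.32
position: [0.5632, -0.1654, 0.0735]
tool_rot: [0.078, 0.997, -0.0, 0.0]
ft_force: [-0.7, 0.3, 0.7]
grip_width: 0.0872
grip_force: 0.0
```

Request:
play_rows --gripper '[-1,-1,-1,-1,-1]' --delta_pos '[[0,0,1],[0,0,2],[0,0,2.2],[0,0,2.2],[0,0,2.2]]' --turn '[[0,0,0],[0,0,0],[0,0,0],[0,0,0],[0,0,0]]'

```text
time: 10.95
position: [0.5633, -0.1654, 0.0517]
tool_rot: [0.078, 0.997, -0.0, 0.0]
ft_force: [0.4, 1.3, 0.3]
grip_width: 0.0869
grip_force: 0.0
```

Request:
play_rows --gripper '[-0.6,-0.2,-0.2,-0.2]' --delta_pos '[[0,-0.2,0],[0,-0.4,0],[0,-0.4,0],[0,-0.4,0]]' --turn '[[0,0,0],[0,0,0],[0,0,0],[0,0,0]]' --squeeze 35

```text
time: 11.45
position: [0.5601, -0.1664, 0.0513]
tool_rot: [0.078, 0.997, 0.002, -0.003]
ft_force: [-2.7, 8.3, 3.7]
grip_width: 0.0566
grip_force: 3.5
```

Request:
play_rows --gripper '[0.2,0.5,1,1,1,1]' --delta_pos '[[0,0,0],[0,0,0],[0,0,0],[0,0,0],[0,0,0],[0,0,0]]' --turn '[[0,0,0],[0,0,0],[0,0,0],[0,0,0],[0,0,0],[0,0,0]]'

```text
time: 12.2
position: [0.559, -0.1674, 0.0511]
tool_rot: [0.077, 0.997, 0.001, -0.004]
ft_force: [-4.3, 3.3, 2.8]
grip_width: 0.0402
grip_force: 35.0
```

Width is 40.2 mm, against 41 mm expected when fully in, at 35 N, so the trigger is on its stop. I'll hold it about a second in total and then open.

Request:
play_rows --gripper '[1,1,1,1,1,1,1]' --delta_pos '[[0,0,0],[0,0,0],[0,0,0],[0,0,0],[0,0,0],[0,0,0],[0,0,0]]' --turn '[[0,0,0],[0,0,0],[0,0,0],[0,0,0],[0,0,0],[0,0,0],[0,0,0]]'

```text
time: 13.08
position: [0.559, -0.1674, 0.0511]
tool_rot: [0.077, 0.997, 0.001, -0.004]
ft_force: [-5.4, 3.5, 3.5]
grip_width: 0.0401
grip_force: 35.0
```

Request:
play_rows --gripper '[-1,-1,-1,-1,-1,-1]' --delta_pos '[[0,0,0],[0,0.3,0],[0,0.4,0],[0,0.4,0],[0,0.4,0],[0,0.4,0]]' --turn '[[0,0,0],[0,0,0],[0,0,0],[0,0,0],[0,0,0],[0,0,0]]'

```text
time: 13.82
position: [0.5632, -0.1662, 0.0517]
tool_rot: [0.078, 0.997, -0.001, 0.0]
ft_force: [-1.1, -0.2, 0.5]
grip_width: 0.0851
grip_force: 0.0
```

Released with no contact force. I'll lift straight out and back off.

Request:
play_rows --gripper '[-1,-1,-1,-1,-1,-1,-1,-1,-1,-1]' --delta_pos '[[0,0,-2],[0,0,-6],[0,0,-11],[0,0,-16],[5,-1,-18],[10,-3,-18],[14,-6,-18],[18,-9,-18],[18,-9,-18],[18,-9,-18]]' --turn '[[0,0,0],[0,0,0],[0,0,0],[0,0,0],[0,0,0],[0,0,0],[0,0,0],[0,0,0],[0,0,0],[0,0,0]]'

```text
time: 15.08
position: [0.3716, -0.2269, 0.2319]
tool_rot: [0.078, 0.997, -0.0, 0.0]
ft_force: [0.2, -0.2, -0.9]
grip_width: 0.0871
grip_force: 0.0
```

Run:
```python
from mv import *
import cv2
o=robot.get_obs();print(o["position"],o["ft_force"])
s,t=cam("side"),cam("top")
def c(i,x,y,w,h,W,H): return cv2.resize(i[y:y+h,x:x+w],(W,H),interpolation=cv2.INTER_CUBIC)
s0,t0=[cv2.imread(f"pics/{n}0.png")[:,:,::-1] for n in("side","top")]
sf=cv2.imread("pics/s2f.png")[:,:,::-1]
m=np.vstack([np.hstack([c(s["color"],190,140,160,120,400,300),c(t["color"],295,165,160,120,400,300)]),np.hstack([c(s0,190,140,160,120,400,300),c(t0,295,165,160,120,400,300)])])
cv2.imwrite("pics/a6.png",m[:,:,::-1])
d=np.abs(s["color"][200:330,190:290].astype(int)-sf[200:330,190:290]).max(2);print("lid change px",(d>40).sum())
d=np.abs(s["color"][295:345,280:320].astype(int)-s0[295:345,280:320]).max(2);print("filter",(d>40).sum())
```

```text
[ 0.37158164 -0.22686308  0.23189027] [ 0.21325036 -0.17139734 -0.92758206]
lid change px 0
filter 67
```

View pics/a6.png

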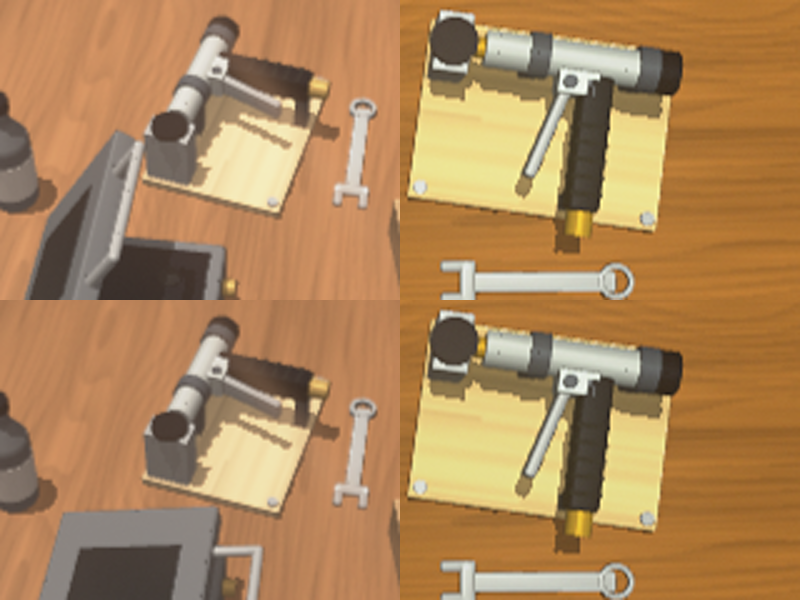

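The trigger is back at rest, and the gun and wrench are unmoved. The lid has not changed since I released it. The filter was never approached, so its 67 changed pixels are most likely the lid's shadow moving.

```bash
python3 -c "
from rig import robot
print(robot.hand_in())"
```

```text
the job is handed in; nothing more can be done
None
```

I handed the job in at about 15 s: the lid stands open at about 60° by my measurements (about 58.6–59.8°), the trigger was squeezed fully in for about a second and sprang back out, and the wrench is unmoved; I never approached the filter but did not check its position separately.

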